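# Fish the lost collar out from under the drawer unit

### The job

The steel collar has slid into the low gap under the little drawer unit, where fingers cannot reach. Fish it out with the hooked rod until it lies clear in front of the unit's overhanging top, lay the rod back down on the bench, and put the collar in the open screw chest; leave the other tools where they are.

Things in the scene. Friction and masses are not known exactly. Their poses are not given: they have to be found in the camera images.
- unit: Fixed wooden drawer unit, 264 mm wide, at the left, its front turned to the robot's right. Origin: on the bench below the middle of its front face; x points in to its back, y to the left of one facing its front, z up. Below the drawers is a gap 32 mm high, open at the front only, inside 240 mm wide (y -120 to 120 mm) and 125 mm deep (x 0 to 125 mm). A top board overhangs the drawers.
- unit_edge (a point): Middle of the lower front edge of the unit's top board, which overhangs the front face by 60 mm: unit x = -60, z = 150 mm; board 276 mm wide, 16 mm thick. To get the rod far enough in, the gripper must lean back, away from the unit, by 30 to 45 degrees. Brackets 10 mm thick hang below the board only at its ends (y = +-126 mm). Flat things lie on it, up to z = 182 mm.
- hook_handle (a point): Hooked rod, loose, 0.12 kg, lying flat. This point: centre of its wooden handle, 60 mm long (x), 20 mm wide (y), 28 mm high (z), so 14 mm above the bench; grip across the 20 mm width. x points along the rod to the hook, y to the left, z up.
- hook_bend (a point): Bend at the far end of the hooked rod, 130 mm ahead of the handle's centre and 8 mm lower (6 mm above the bench); axes as the handle's. The steel rod is 8 mm thick, straight from handle to bend; there a straight foot turns left and back, ending at x = -17, y = +38 mm from this point, so rod and foot make a pocket of 66 degrees, open to the left and toward the handle.
- collar_center (a point): The lost part: a loose plain steel collar (thick ring), 36 mm outer and 22 mm inner diameter, 18 mm high, 0.07 kg, lying flat. This point is its centre, 9 mm above what it lies on; z is its axis. At the start it lies in the gap under the drawer unit, 30 to 55 mm behind the front face.
- chest_in (a point): Small wooden screw chest, fixed, at the right, its lid open. This point: centre of its inner floor, 6 mm above the bench; z up. Walls rise to 55 mm above the bench; inside it is 58 mm wide about along x, 140 mm long about along y (the box sits turned 6 degrees clockwise, seen from above, from these axes). The lid is hinged on the +x wall, swings, and stands leaning outward, top about 145 mm up.
- dividers: Bystander: loose steel dividers, 179 x 77 x 9 mm, lying flat near the front edge of the bench. Origin below their middle.
- awl: Bystander: loose awl, 139 x 88 x 31 mm, lying beyond the work. Origin below its middle.
Mind the look-alikes: they are no part of the job. There is more than one size of the part that bears hook_handle; the job needs the larger.

How it is judged:
By the outcome, as a careful person would: the job done as asked, in the order asked, and still so for the second after the job is handed in, with the robot touching nothing.
It also fails if it takes over 59 s, if anything falls off the work surface, if the arm or the gripper's body presses on something with over 40 N, if the wrist force passes 120 N, or if a joint passes its speed limit or range.

### The arm

A 6-joint arm with a two-finger parallel gripper is mounted at the origin on a cart in front of the work surface, level with it; the furniture and walls round the work are solid. World frame = base frame: x ahead of the robot, y to its left, z up, the work surface at z = 0. Lengths are in m, angles in rad, forces in N, time in s.
With the tool pointing down it reaches from about 0.35 to 0.775 m from the base axis. Payload 7.3 kg.
Tool frame: the origin (TCP) lies on the centre line of the jaws, within the pads' length; the fingertips stand 17 mm ahead of it and the grasp point (between the pads) lies 2 mm behind it (robot.tcp_to_tips is the distance from the TCP to the fingertips, in m); z points along the fingers, y is the line along which they close (so a half turn about z gives the same grasp; the last joint's range is limited). The gripper opens to 92 mm and grips with 3 to 60 N. Pads are 19 mm wide; open, the fingers measure 130 mm over their backs; the gripper's body (75 mm by 190 mm) begins 47 mm behind the grasp point.
Start: joints at [-1.252, 0.342, 1.524, -0, 1.275, -0.146], TCP at [0.235, -0.469, 0.244] pointing down, gripper open.
Joint ranges: [-2.53, 2.53], [-0.77, 2.02], [0.04, 2.7], [-1, 4.14], [0.28, 2.66], [-3.11, 3.11]. Speed limits (rad/s): [2.57, 2.57, 3.14, 3.14, 3.14, 3.14].

### API

Orientations are given as [roll, pitch, yaw] about the fixed x, y, z axes, in that order (R = Rz(yaw) Ry(pitch) Rx(roll)).
In Python, from cell import robot gives the robot as it stands. The module is installed in compiled form; this text tells all that it offers.
- The arm moves only by the tool carry_out, never from a script. Its argument "commands" is a list of rows, each a list of 3 entries, a list of its own where there are three numbers: the shift along the tool's x, y, z in m, then the turn about the tool's z in rad, then the opening, from 0 (shut) to 1 (fully open). In form: [[[dx, dy, dz], yaw, claw], ...]. A call has 1 to 20 rows; each row shifts and turns the commanded pose from where the row before left it, along the tool's axes as they then stand; what a row does not reach is not made up. A row lasts 1/8 s, in which the tool goes at most 62.5 mm and 10.7 degrees, less where a joint would pass 70% of its speed; a pose out of reach is approached as far as the arm can. A call is refused whole if a number of a shift passes 0.0625 or a number of a turn 0.188, either way. A call with a gripper value outside its range is refused whole. The fingers move at their own pace and stop on an object; "newtons" is the grip in N (left out, the last holds). Time passes only in rows, so rows that do not move let the fingers close. It gives the time, the measured TCP pose, the force, the opening and the grip force at its end, in the units of the state.
- robot.observe(): the state, without advancing time (a new reading comes with each control period).
- robot.read_camera(name): name is "scene" or "top" or "wrist"; returns a dict with "pixels" (480x640x3 uint8, red, green, blue), "fx", "fy", "cx", "cy" (pixels), "view" (4x4, takes a point from world to camera coordinates); the wrist camera has in their place "T_tool_cam" (4x4, takes a point from camera to tool coordinates, whose origin is the TCP and whose axes are the flange's). Camera axes: x right, y up, looking along -z (the intrinsics and any distortion apply to the point x, -y, -z); pixel columns grow to the right and rows downward; lengths in m; the calibration is good to about 2 mm. The wrist camera is an equidistant fisheye: a pixel r from the principal point sees the ray r / f radians off the axis. A picture is of the moment at which its call begins: read the wrist's pose just before it. There is no depth.
- robot.hand_in(): hands the job in; it is judged then, once.
Trained networks look in a picture, given as the dict that the camera call returned (one of the last four; its "shot" number tells which), for a name from the list of things; names that differ only in an ending like _2 or _b are one class to them, and where a whole thing is asked for, a point or a joint stands for the part that bears it (a point fixed in the world has none). Each returns a list of dicts, best first, with "p" (0 to 1); they miss things now and then, are a little off and sometimes report something else, mostly with a low value. They report only what shows in the picture. A call takes as long as a camera call. They do not tell look-alikes from the thing itself.
- robot.find_in(picture, name): "at" ([column, row] in pixels, amid what is visible of it).
- robot.tip_of(picture, name): "at" ([column, row] in pixels: a listed point, or the origin of a listed thing).
The state is a dict: "time": time; "qpos": joint angles; "qvel": joint speeds; "joint_efforts": joint torques, N m; "tool_pos": TCP position; "tool_rot": TCP orientation; "contact_force": force on the tool from outside, world axes, zero at the start; "torque": the same for the moment, N m; "opening": finger opening in m; "grip_force": force on a finger pad.
Only numpy, scipy, OpenCV 4.12 (cv2) and the standard library are available. Lean on these libraries where they do the work, as an engineer would, in place of code of your own. Each camera call takes 0.05 s, during which the arm holds its last target. There are 200 camera calls.

## Working session

There is one attempt and no reset: what is moved stays moved. The work goes in short steps, Python scripts to look and compute and a tool call to move; the robot and the scene stay as the last step left them, time stands still between calls to the robot, and variables do not carry over. Pictures are saved under pics/ and viewed, at most 10 in all, crops included, and the job is handed in when it is done.

Besides the shell and the picture viewer there is one more tool, called by a JSON object that holds its "fn" and its "kwargs", one argument or row to a line. carry_out: Moves the arm, as the interface text tells. Its arguments: {"type":"object","properties":{"commands":{"type":"array"},"newtons":{"type":"number"}},"required":["commands"]}

```bash
mkdir -p pics
cat > h.py <<'E'
import numpy as np, cv2
from cell import robot
from scipy.spatial.transform import Rotation as R
def ray(c,px):
    V=np.array(c["view"]); d=np.array([(px[0]-c["cx"])/c["fx"],-(px[1]-c["cy"])/c["fy"],-1.])
    Rm=V[:3,:3]; o=-Rm.T@V[:3,3]; return o,Rm.T@d
def at_z(c,px,z):
    o,d=ray(c,px); return o+d*(z-o[2])/d[2]
def proj(c,p):
    q=np.array(c["view"])@np.r_[p,1]; return np.array([c["cx"]+c["fx"]*q[0]/-q[2],c["cy"]+c["fy"]*q[1]/q[2]])
def save(c,n): cv2.imwrite(f"pics/{n}.png",c["pixels"][:,:,::-1])
Z=dict(unit=0,unit_edge=.15,hook_handle=.014,hook_bend=.006,collar_center=.009,chest_in=.006,dividers=0,awl=0)
E
python3 - <<'E'
from h import *
np.set_printoptions(precision=4,suppress=True)
for n in("scene","top"):
    c=robot.read_camera(n); save(c,n+"0"); print(n,[k for k in c],c["fx"],np.array(c["view"]).round(3).tolist())
    for t,z in Z.items():
        for r in robot.tip_of(c,t)[:4]: print(t,round(r["p"],2),np.round(r["at"],1),at_z(c,r["at"],z))
s=robot.observe(); print(s["tool_pos"],s["tool_rot"],s["time"])
E
```

```text
scene ['pixels', 'fx', 'fy', 'cx', 'cy', 'view', 'shot'] 489.86078978655013 [[0.655, 0.755, 0.007, -0.466], [-0.612, 0.525, 0.592, 0.168], [0.444, -0.392, 0.806, -1.333], [0.0, 0.0, 0.0, 1.0]]
unit 0.59 [381.9 221.2] [0.5446 0.3753 0.    ]
unit_edge 0.95 [368.1 198.6] [0.5499 0.3004 0.15  ]
hook_handle 0.82 [278.9 251.6] [0.4555 0.1145 0.014 ]
hook_handle 0.7 [223.3 274.7] [ 0.4225 -0.0224  0.014 ]
hook_bend 0.6 [186.1 259.8] [ 0.3264 -0.0635  0.006 ]
collar_center 0.2 [262.6 225.3] [0.3646 0.135  0.009 ]
chest_in 0.72 [331. 247.] [0.5225 0.2214 0.006 ]
chest_in 0.65 [253.7 324.1] [ 0.564  -0.0423  0.006 ]
dividers 0.87 [263.3 222.6] [0.353  0.1452 0.    ]
dividers 0.73 [254.3 324.9] [ 0.5637 -0.0412  0.    ]
awl 0.78 [367.9 306.9] [0.6941 0.1775 0.    ]
top ['pixels', 'fx', 'fy', 'cx', 'cy', 'view', 'shot'] 469.4442803659098 [[0.416, -0.909, 0.013, -0.052], [0.722, 0.339, 0.603, -0.506], [-0.553, -0.241, 0.797, -0.674], [0.0, 0.0, 0.0, 1.0]]
unit_edge 0.69 [272.9 200.7] [0.5437 0.309  0.15  ]
hook_handle 0.66 [339.2 302.4] [0.4618 0.1246 0.014 ]
hook_bend 0.83 [300.6 266.6] [0.5116 0.2366 0.006 ]
hook_bend 0.6 [405.  406.7] [ 0.3219 -0.064   0.006 ]
collar_center 0.39 [272.8 198.4] [0.6579 0.3834 0.009 ]
dividers 0.55 [302.6 344.7] [0.3538 0.1541 0.    ]
awl 0.58 [360.  215.3] [0.7051 0.1768 0.    ]
[ 0.2354 -0.4693  0.2437] [ 3.1415 -0.      0.4648] 0.9
```

View pics/scene0.png

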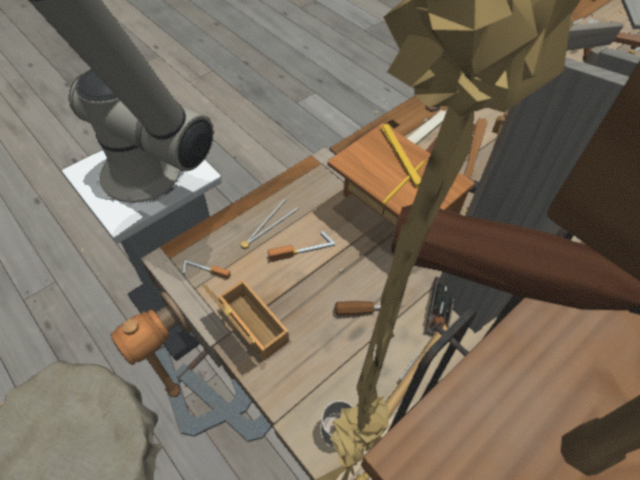

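View pics/top0.png

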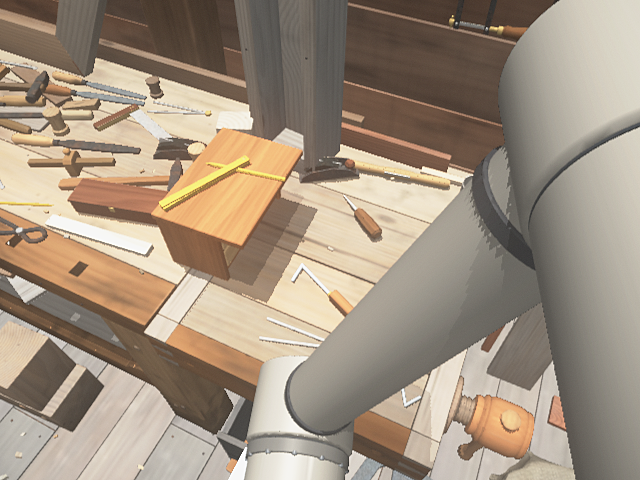

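The scene view shows the large hook with its handle at (279,252) and bend at (333,243); the small look-alike is at (223,272). The chest is at (255,322) with its lid on the lower-left side, and the unit is at (400,165). The top view shows the board's front edge from about (302,150) to (240,246). The arm hides most of the small hook and the chest.

Run:
```python
from h import *
np.set_printoptions(precision=4,suppress=True)
t=robot.read_camera("top"); s=robot.read_camera("scene")
for p in [(302,150),(240,246),(222,128),(151,210)]: print("boardtop",at_z(t,p,.166))
def tri(p,q):
    o,d=ray(t,p);o2,d2=ray(s,q);d/=np.linalg.norm(d);d2/=np.linalg.norm(d2)
    a=np.linalg.lstsq(np.c_[d,-d2],o2-o,rcond=None)[0]; return (o+a[0]*d+o2+a[1]*d2)/2,np.linalg.norm(o+a[0]*d-o2-a[1]*d2)
for n in("unit_edge",):
    print(n,tri(robot.tip_of(t,n)[0]["at"],robot.tip_of(s,n)[0]["at"]))
print("scene corners",[at_z(s,p,.166) for p in [(329,157),(404,216),(473,187)]])
print("chest rim",[at_z(s,p,.055) for p in [(219,291),(240,283),(288,329),(264,352)]])
cv2.imwrite("pics/crop.png",cv2.resize(np.hstack([s["pixels"][190:370,160:400],t["pixels"][110:290,140:380]])[:,:,::-1],None,fx=1.66,fy=3.3 if 0 else 1.66,interpolation=cv2.INTER_CUBIC))
w=robot.read_camera("wrist"); save(w,"w0"); print(w["fx"],w["cx"],w["cy"],np.array(w["T_tool_cam"]))
```

```text
boardtop [0.685  0.3143 0.166 ]
boardtop [0.4103 0.3022 0.166 ]
boardtop [0.6733 0.5052 0.166 ]
boardtop [0.4122 0.4982 0.166 ]
unit_edge (array([0.5439, 0.3044, 0.1541]), np.float64(0.010623208989620011))
scene corners [array([0.4091, 0.3099, 0.166 ]), array([0.6425, 0.3133, 0.166 ]), array([0.6863, 0.4904, 0.166 ])]
chest rim [array([ 0.4749, -0.063 ,  0.055 ]), array([ 0.4881, -0.0171,  0.055 ]), array([ 0.6405, -0.0067,  0.055 ]), array([ 0.6478, -0.0741,  0.055 ])]
371.64829954431775 324.15771471645223 235.1757966832593 [[ 0.0009  0.9544  0.2986  0.0824]
 [ 1.     -0.0007 -0.0008 -0.0009]
 [-0.0006  0.2986 -0.9544 -0.1411]
 [ 0.      0.      0.      1.    ]]
```

View pics/crop.png

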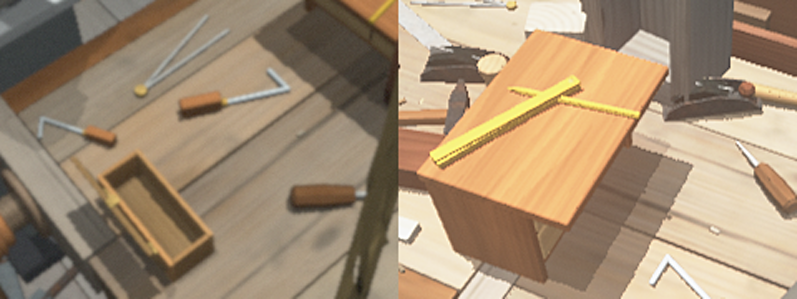

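{"fn": "carry_out", "kwargs": {
  "commands": [
    [[-0.033,-0.032,0],0,1],
    [[-0.033,-0.032,0],0,1],
    [[-0.033,-0.032,0],0,1],
    [[-0.033,-0.032,0],0,1],
    [[-0.033,-0.032,0],0,1],
    [[0.018,-0.036,0],0,1],
    [[0.018,-0.036,0],0,1],
    [[0.018,-0.036,0],0,1],
    [[0.018,-0.036,0],0,1]
  ]
}}

```text
time: 2.28
tool_pos: [0.016, -0.238, 0.2437]
tool_rot: [3.141, 0.0, 0.465]
contact_force: [-0.4, 0.0, 0.6]
opening: 0.0919
grip_force: 0.0
```

Run:
```python
from h import *
s=robot.observe()
for k in("time","qpos","tool_pos","tool_rot"):print(k,np.round(s[k],4))
```

```text
time 2.275
qpos [-1.8296 -0.232   2.1437 -0.      1.2293 -0.7237]
tool_pos [ 0.016  -0.238   0.2437]
tool_rot [3.1412e+00 4.0000e-04 4.6500e-01]
```

Run:
```python
from h import *
np.set_printoptions(precision=4,suppress=True)
t=robot.read_camera("top"); s=robot.read_camera("scene"); save(t,"top1")
for p in [(.3,.6,.3),(.35,.72,.3),(.35,.72,.5),(.42,.85,.3),(.42,.85,.5),(-.09,.6,.4),(-.1,.8,.4),(-.1,.8,.2)]: print(p,proj(t,p),proj(s,p))
print("post",at_z(t,(262,118),0),at_z(t,(320,135),0))
for n in("hook_handle","hook_bend","chest_in","dividers"):
  for c,k in((t,"t"),(s,"s")):
    for r in robot.tip_of(c,n)[:4]: print(n,k,round(r["p"],2),np.round(r["at"],1),at_z(c,r["at"],Z[n]))
```

```text
(0.3, 0.6, 0.3) [ 30.5702 182.1078] [389.2462  38.0328]
(0.35, 0.72, 0.3) [ -0.3013 141.3849] [437.3083  28.9914]
(0.35, 0.72, 0.5) [-79.2808  28.1848] [456.9108 -57.0987]
(0.42, 0.85, 0.3) [-22.0636  98.5378] [492.3027  22.2194]
(0.42, 0.85, 0.5) [-98.1439 -13.1161] [519.774  -63.2934]
(-0.09, 0.6, 0.4) [-331.3264  373.5976] [286.6874 -61.3109]
(-0.1, 0.8, 0.4) [-451.664  304.406] [340.0051 -83.2206]
(-0.1, 0.8, 0.2) [-263.4225  376.0611] [336.7125 -11.9087]
post [0.9199 0.5606 0.    ] [ 0.9245  0.3831 -0.    ]
hook_handle s 0.7 [223.2 276.5] [ 0.4263 -0.0254  0.014 ]
hook_handle s 0.67 [279.1 252.8] [0.4585 0.1127 0.014 ]
hook_bend s 0.9 [331.7 245.9] [0.5212 0.2248 0.006 ]
hook_bend s 0.51 [185.  261.5] [ 0.3288 -0.068   0.006 ]
chest_in t 0.56 [428.8 294.7] [ 0.5612 -0.0345  0.006 ]
chest_in s 0.69 [255.3 325.5] [ 0.5689 -0.0417  0.006 ]
dividers s 0.89 [263.9 221.5] [0.3512 0.1485 0.    ]
```

View pics/top1.png

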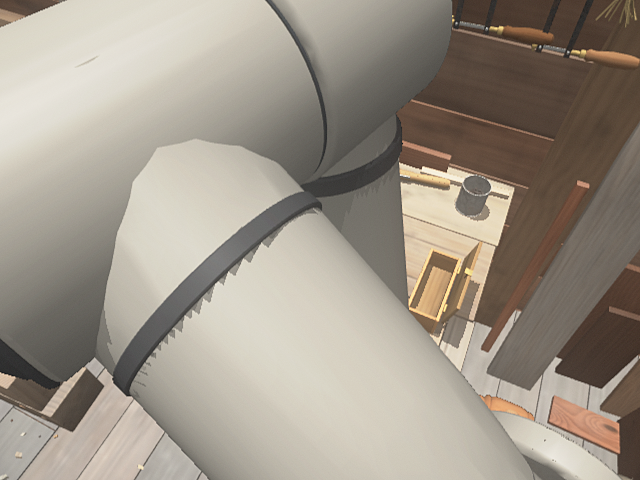

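The top view shows mostly the arm. The chest is at (430,290), with its lid on the right (-y) side.

```bash
cat >> h.py <<'E'
def plan(wps, claw=1, vmax=.056, r3=3):
    """wps: list of (dest xyz world or None, yaw total, min rows). Prints rows."""
    s=robot.observe(); p=np.array(s["tool_pos"]); Rm=R.from_euler("xyz",s["tool_rot"]); rows=[]
    for w in wps:
        d=np.array(w[0])-p if w[0] is not None else np.zeros(3); y=w[1]
        n=max(int(np.ceil(np.linalg.norm(d)/vmax)),int(np.ceil(abs(y)/.18)),w[2] if len(w)>2 else 1); tgt=p+d; yl=y
        for i in range(n):
            k=n-i; sh=np.round(Rm.inv().apply((tgt-p)/k),r3); yy=round(yl/k,3); yl-=yy
            rows.append("[[%g,%g,%g],%g,%g]"%(*(sh+0),yy,claw)); p=p+Rm.apply(sh); Rm=Rm*R.from_euler("z",yy)
    print(len(rows),"["+",".join(rows)+"]"); print("end",p.round(4),Rm.as_euler("xyz").round(3))
def st():
    s=robot.observe()
    for k in("time","qpos","tool_pos","tool_rot","contact_force","opening"):print(k,np.round(s[k],4))
    print("tool z",R.from_euler("xyz",s["tool_rot"]).as_matrix()[:,2].round(3),"x",R.from_euler("xyz",s["tool_rot"]).as_matrix()[:,0].round(3))
E
python3 - <<'E'
from h import *
plan([((.28,-.2,.45),-1.08),((.4,.1,.5),-1.08),((.147,.484,.5),-1.64)])
E
```

```text
24 [[[0.036,0.012,-0.029],-0.154,1],[[0.034,0.017,-0.03],-0.154,1],[[0.031,0.022,-0.029],-0.154,1],[[0.027,0.027,-0.03],-0.154,1],[[0.023,0.031,-0.029],-0.155,1],[[0.018,0.034,-0.03],-0.154,1],[[0.012,0.036,-0.029],-0.155,1],[[0.043,0.016,-0.007],-0.154,1],[[0.04,0.022,-0.007],-0.154,1],[[0.037,0.029,-0.007],-0.154,1],[[0.032,0.034,-0.007],-0.154,1],[[0.026,0.038,-0.007],-0.155,1],[[0.02,0.042,-0.008],-0.154,1],[[0.013,0.044,-0.007],-0.155,1],[[0.041,0.021,0],-0.164,1],[[0.037,0.027,0],-0.164,1],[[0.032,0.033,0],-0.164,1],[[0.026,0.038,0],-0.164,1],[[0.02,0.042,0],-0.164,1],[[0.013,0.044,0],-0.164,1],[[0.005,0.046,0],-0.164,1],[[-0.002,0.046,0],-0.164,1],[[-0.01,0.045,0],-0.164,1],[[-0.016,0.042,0],-0.164,1]]
end [0.1471 0.4837 0.5   ] [ 3.142e+00  1.000e-03 -2.018e+00]
```

{"fn": "carry_out", "kwargs": {
  "commands": [
    [[0.036,0.012,-0.029],-0.154,1],
    [[0.034,0.017,-0.03],-0.154,1],
    [[0.031,0.022,-0.029],-0.154,1],
    [[0.027,0.027,-0.03],-0.154,1],
    [[0.023,0.031,-0.029],-0.155,1],
    [[0.018,0.034,-0.03],-0.154,1],
    [[0.012,0.036,-0.029],-0.155,1],
    [[0.043,0.016,-0.007],-0.154,1],
    [[0.04,0.022,-0.007],-0.154,1],
    [[0.037,0.029,-0.007],-0.154,1],
    [[0.032,0.034,-0.007],-0.154,1],
    [[0.026,0.038,-0.007],-0.155,1],
    [[0.02,0.042,-0.008],-0.154,1],
    [[0.013,0.044,-0.007],-0.155,1]
  ]
}}

```text
time: 4.53
tool_pos: [0.4014, 0.1024, 0.4996]
tool_rot: [-3.141, -0.0, 2.63]
contact_force: [0.5, -0.9, -0.1]
opening: 0.092
grip_force: 0.0
```

{"fn": "carry_out", "kwargs": {
  "commands": [
    [[0.041,0.021,0],-0.164,1],
    [[0.037,0.027,0],-0.164,1],
    [[0.032,0.033,0],-0.164,1],
    [[0.026,0.038,0],-0.164,1],
    [[0.02,0.042,0],-0.164,1],
    [[0.013,0.044,0],-0.164,1],
    [[0.005,0.046,0],-0.164,1],
    [[-0.002,0.046,0],-0.164,1],
    [[-0.01,0.045,0],-0.164,1],
    [[-0.016,0.042,0],-0.164,1]
  ]
}}

```text
time: 5.78
tool_pos: [0.1464, 0.486, 0.499]
tool_rot: [-3.141, -0.001, -2.013]
contact_force: [0.6, 0.3, 0.5]
opening: 0.0916
grip_force: 0.0
```

Run:
```python
from h import *
st()
```

```text
time 5.775
qpos [ 1.1273e+00  2.5960e-01  9.5740e-01 -2.0000e-04  1.9256e+00 -1.5726e+00]
tool_pos [0.1464 0.486  0.499 ]
tool_rot [-3.1414e+00 -1.0000e-03 -2.0126e+00]
contact_force [0.6347 0.259  0.4543]
opening 0.0916
tool z [-0.    -0.001 -1.   ] x [-0.428 -0.904  0.001]
```

{"fn": "carry_out", "kwargs": {
  "commands": [
    [[-0.05,0,0],0,1],
    [[-0.05,0,0],0,1],
    [[-0.05,0,0],0,1]
  ]
}}

```text
time: 6.15
tool_pos: [0.2109, 0.6176, 0.4992]
tool_rot: [-3.142, -0.001, -2.018]
contact_force: [1.1, 1.8, 2.4]
opening: 0.0916
grip_force: 0.0
```

Run:
```python
from h import *
st()
```

```text
time 6.15
qpos [ 1.1245e+00  6.5670e-01  3.1240e-01 -1.0000e-04  2.1731e+00 -1.5702e+00]
tool_pos [0.2109 0.6176 0.4992]
tool_rot [-3.1415e+00 -7.0000e-04 -2.0178e+00]
contact_force [1.103  1.8211 2.3987]
opening 0.0916
tool z [-0.    -0.001 -1.   ] x [-0.432 -0.902  0.001]
```

{"fn": "carry_out", "kwargs": {
  "commands": [
    [[-0.04,0,0],0,1],
    [[-0.04,0,0],0,1],
    [[-0.04,0,0],0,1]
  ]
}}

```text
time: 6.52
tool_pos: [0.2461, 0.6779, 0.4612]
tool_rot: [3.137, 0.046, -2.018]
contact_force: [-0.5, 0.1, 1.0]
opening: 0.0918
grip_force: 0.0
```

Run:
```python
from h import *
st()
```

```text
time 6.525
qpos [ 1.1144  0.8487  0.0361  0.006   2.2106 -1.5759]
tool_pos [0.2461 0.6779 0.4612]
tool_rot [ 3.1372  0.0463 -2.0184]
contact_force [-0.4819  0.1183  1.0413]
opening 0.0918
tool z [ 0.016  0.044 -0.999] x [-0.432 -0.901 -0.046]
```

{"fn": "carry_out", "kwargs": {
  "commands": [
    [[-0.045,0,-0.04],0,1],
    [[-0.045,0,-0.04],0,1],
    [[-0.045,0,-0.04],0,1],
    [[-0.045,0,-0.04],0,1]
  ]
}}

```text
time: 7.02
tool_pos: [0.2624, 0.6772, 0.5128]
tool_rot: [3.125, 0.19, -2.02]
contact_force: [0.3, 0.2, -1.1]
opening: 0.0921
grip_force: 0.0
```

Run:
```python
from h import *
st()
```

```text
time 7.025
qpos [ 1.0859  0.7808  0.0361  0.0279  2.1353 -1.5908]
tool_pos [0.2624 0.6772 0.5128]
tool_rot [ 3.1247  0.1899 -2.0201]
contact_force [ 0.3225  0.1545 -1.1182]
opening 0.0921
tool z [ 0.067  0.177 -0.982] x [-0.427 -0.885 -0.189]
```

{"fn": "carry_out", "kwargs": {
  "commands": [
    [[-0.045,0,-0.042],0,1],
    [[-0.045,0,-0.042],0,1],
    [[-0.045,0,-0.042],0,1],
    [[-0.045,0,-0.042],0,1],
    [[-0.045,0,-0.042],0,1],
    [[-0.045,0,-0.042],0,1],
    [[-0.045,0,-0.042],0,1],
    [[-0.045,0,-0.042],0,1]
  ]
}}

```text
time: 8.02
tool_pos: [0.271, 0.6371, 0.6525]
tool_rot: [3.103, 0.48, -2.029]
contact_force: [0.3, 0.1, 0.1]
opening: 0.0918
grip_force: 0.0
```

Run:
```python
from h import *
st()
```

```text
time 8.025
qpos [ 1.0233  0.5979  0.037   0.0884  2.0294 -1.6111]
tool_pos [0.271  0.6371 0.6525]
tool_rot [ 3.1035  0.4803 -2.0288]
contact_force [0.3347 0.1107 0.063 ]
opening 0.0918
tool z [ 0.17   0.431 -0.886] x [-0.392 -0.795 -0.462]
```

{"fn": "carry_out", "kwargs": {
  "commands": [
    [[-0.045,0,-0.042],0,1],
    [[-0.045,0,-0.042],0,1],
    [[-0.045,0,-0.042],0,1],
    [[-0.045,0,-0.042],0,1],
    [[-0.045,0,-0.042],0,1]
  ]
}}

```text
time: 8.65
tool_pos: [0.2605, 0.5843, 0.7507]
tool_rot: [3.09, 0.664, -2.039]
contact_force: [-0.2, -1.0, 0.4]
opening: 0.0915
grip_force: 0.0
```

Run:
```python
from h import *
np.set_printoptions(precision=4,suppress=True)
st()
c=robot.read_camera("scene")
t=robot.read_camera("top"); 
for n in("hook_handle","hook_bend"):
  for c,k in((t,"t"),(c,"s")):
    for r in robot.tip_of(c,n)[:4]: print(n,k,round(r["p"],2),np.round(r["at"],1),at_z(c,r["at"],Z[n]))
```

```text
time 8.65
qpos [ 0.968   0.4611  0.037   0.1466  1.9854 -1.6186]
tool_pos [0.2605 0.5843 0.7507]
tool_rot [ 3.0903  0.664  -2.0385]
contact_force [-0.1639 -1.0476  0.4175]
opening 0.0915
tool z [ 0.232  0.572 -0.787] x [-0.355 -0.703 -0.616]
hook_handle t 0.86 [342.3 305.3] [0.4583 0.1163 0.014 ]
hook_handle t 0.57 [399.3 351.3] [ 0.4131 -0.0204  0.014 ]
hook_handle s 0.96 [278.4 252.8] [0.4574 0.1114 0.014 ]
hook_handle s 0.48 [223.3 273.6] [ 0.42   -0.0207  0.014 ]
hook_bend t 0.79 [407.9 406.8] [ 0.3239 -0.0687  0.006 ]
hook_bend t 0.6 [303.9 264.5] [0.5195 0.2326 0.006 ]
hook_bend s 0.61 [334.  245.6] [0.5242 0.2297 0.006 ]
```

Run:
```python
from h import *
plan([((.40,.05,.35),-.066),((.433,.056,.105),0)],claw=.5)
```

```text
18 [[[0.044,-0.028,0.003],-0.005,0.5],[[0.044,-0.028,0.003],-0.005,0.5],[[0.044,-0.028,0.003],-0.005,0.5],[[0.045,-0.028,0.003],-0.005,0.5],[[0.045,-0.027,0.003],-0.005,0.5],[[0.045,-0.027,0.003],-0.005,0.5],[[0.045,-0.027,0.003],-0.005,0.5],[[0.045,-0.027,0.003],-0.005,0.5],[[0.045,-0.027,0.003],-0.005,0.5],[[0.045,-0.026,0.004],-0.005,0.5],[[0.045,-0.026,0.003],-0.005,0.5],[[0.046,-0.026,0.004],-0.006,0.5],[[0.045,-0.026,0.003],-0.005,0.5],[[0.027,-0.006,0.041],0,0.5],[[0.027,-0.006,0.041],0,0.5],[[0.027,-0.005,0.041],0,0.5],[[0.028,-0.006,0.041],0,0.5],[[0.027,-0.005,0.041],0,0.5]]
end [0.4332 0.0566 0.1049] [ 3.141  0.661 -1.955]
```

{"fn": "carry_out", "kwargs": {
  "commands": [
    [[0.044,-0.028,0.003],-0.005,0.5],
    [[0.044,-0.028,0.003],-0.005,0.5],
    [[0.044,-0.028,0.003],-0.005,0.5],
    [[0.045,-0.028,0.003],-0.005,0.5],
    [[0.045,-0.027,0.003],-0.005,0.5],
    [[0.045,-0.027,0.003],-0.005,0.5],
    [[0.045,-0.027,0.003],-0.005,0.5],
    [[0.045,-0.027,0.003],-0.005,0.5],
    [[0.045,-0.027,0.003],-0.005,0.5],
    [[0.045,-0.026,0.004],-0.005,0.5],
    [[0.045,-0.026,0.003],-0.005,0.5],
    [[0.046,-0.026,0.004],-0.006,0.5],
    [[0.045,-0.026,0.003],-0.005,0.5]
  ]
}}

```text
time: 10.58
tool_pos: [0.4087, 0.118, 0.4031]
tool_rot: [3.106, 0.612, -2.022]
contact_force: [0.3, -0.3, 0.4]
opening: 0.0461
grip_force: 0.0
```

Run:
```python
from h import *
st()
plan([((.433,.056,.105),0)],claw=.5)
```

```text
time 10.575
qpos [-0.3455 -0.0734  1.7288  0.6154  1.4771 -3.1043]
tool_pos [0.4087 0.118  0.4031]
tool_rot [ 3.1057  0.612  -2.0216]
contact_force [ 0.3277 -0.2859  0.4231]
opening 0.0461
tool z [ 0.218  0.532 -0.818] x [-0.357 -0.737 -0.574]
6 [[[0.035,-0.009,0.036],0,0.5],[[0.035,-0.01,0.036],0,0.5],[[0.035,-0.009,0.036],0,0.5],[[0.034,-0.01,0.036],0,0.5],[[0.035,-0.009,0.036],0,0.5],[[0.034,-0.01,0.036],0,0.5]]
end [0.4334 0.056  0.1052] [ 3.106  0.612 -2.022]
```

Run:
```python
from h import *
s=robot.observe(); Rm=R.from_euler("xyz",s["tool_rot"])
for f in(0,.05,.1,.15):
    y=(Rm*R.from_euler("z",f)).as_matrix()[:,1]; print(f,y.round(3),np.degrees(np.arctan2(y[1],y[0])))
plan([((.433,.056,.115),.08)],claw=.5)
```

```text
0 [-0.909  0.417  0.029] 155.3557656807624
0.05 [-0.89   0.453  0.058] 153.00776370532378
0.1 [-0.868  0.488  0.087] 150.65192220073854
0.15 [-0.845  0.522  0.115] 148.28436620997334
6 [[[0.034,-0.009,0.035],0.013,0.5],[[0.034,-0.01,0.035],0.013,0.5],[[0.033,-0.01,0.034],0.014,0.5],[[0.033,-0.011,0.035],0.013,0.5],[[0.033,-0.011,0.034],0.014,0.5],[[0.033,-0.012,0.035],0.013,0.5]]
end [0.4332 0.0564 0.1152] [ 3.05   0.607 -2.119]
```

{"fn": "carry_out", "kwargs": {
  "commands": [
    [[0.034,-0.01,0.035],0.02,0.5],
    [[0.034,-0.01,0.035],0.02,0.5],
    [[0.034,-0.01,0.035],0.02,0.5],
    [[0.034,-0.01,0.035],0,0.5],
    [[0.034,-0.01,0.035],0,0.5],
    [[0.034,-0.01,0.035],0,0.5]
  ]
}}

```text
time: 11.32
tool_pos: [0.4431, 0.1279, 0.1827]
tool_rot: [3.033, 0.461, -2.195]
contact_force: [-0.1, 0.5, 0.2]
opening: 0.0463
grip_force: 0.0
```

```bash
cat >> h.py <<'E'
def wray(c,px,s):
    T=np.array(c["T_tool_cam"]); d=np.array([px[0]-c["cx"],px[1]-c["cy"]]); r=np.hypot(*d); th=r/c["fx"]; u=d/r
    v=np.array([np.sin(th)*u[0],-np.sin(th)*u[1],-np.cos(th)]); Rm=R.from_euler("xyz",s["tool_rot"])
    return np.array(s["tool_pos"])+Rm.apply(T[:3,3]), Rm.apply(T[:3,:3]@v)
def w_z(c,px,z,s):
    o,d=wray(c,px,s); return o+d*(z-o[2])/d[2]
def wlook(n,names=("collar_center","hook_handle","hook_bend","unit_edge","unit")):
    s=robot.observe(); c=robot.read_camera("wrist"); save(c,n)
    for k in names:
        for r in robot.tip_of(c,k)[:3]: print(k,round(r["p"],2),np.round(r["at"],1),w_z(c,r["at"],Z[k],s).round(4))
    return c,s
E
python3 - <<'E'
from h import *
st(); wlook("w1")
E
```

```text
time 11.325
qpos [-0.1941  0.2184  2.0006  0.5966  0.9197 -3.1045]
tool_pos [0.4431 0.1279 0.1827]
tool_rot [ 3.033   0.4607 -2.1953]
contact_force [-0.1122  0.4592  0.2206]
opening 0.0463
tool z [ 0.17   0.422 -0.89 ] x [-0.524 -0.727 -0.445]
collar_center 0.67 [360.9 322.5] [0.5437 0.4053 0.009 ]
collar_center 0.34 [150.2 283. ] [0.6945 0.1775 0.009 ]
hook_handle 0.87 [275.  132.5] [0.4623 0.1178 0.014 ]
hook_bend 0.95 [303.6 243.3] [0.5185 0.2376 0.006 ]
unit_edge 0.82 [328.2 405.5] [0.5501 0.3062 0.15  ]
```

View pics/w1.png

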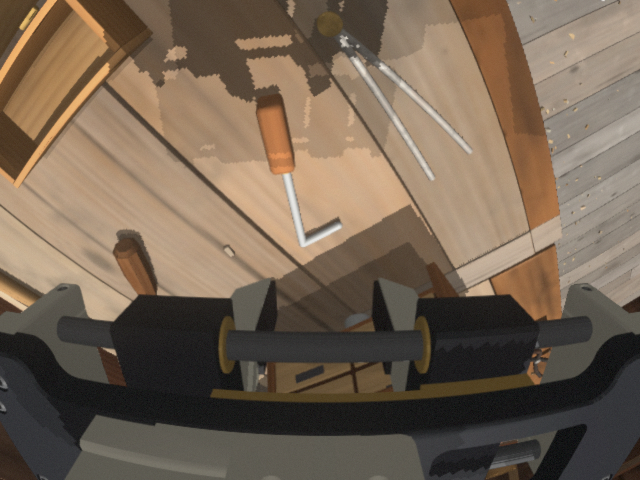

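The wrist view shows the handle at (275,132), the bend at (304,243) and the dividers at upper right. The collar is just visible in the gap at (361,322), about 39 mm behind the front face, which fits the 30–55 mm given. Joint 6 is at its limit here and has cost some tilt. I'll flip the tool half a turn and tilt again towards +y.

Run:
```python
from h import *
plan([((.36,.2,.45),1.26),((-.02,.6,.5),1.88)],claw=.7,vmax=.06)
```

```text
18 [[[-0.018,0.019,-0.031],0.18,0.7],[[-0.014,0.022,-0.031],0.18,0.7],[[-0.01,0.024,-0.031],0.18,0.7],[[-0.006,0.026,-0.032],0.18,0.7],[[-0.001,0.027,-0.031],0.18,0.7],[[0.004,0.026,-0.032],0.18,0.7],[[0.008,0.025,-0.031],0.18,0.7],[[0.043,0.025,0.005],0.171,0.7],[[0.047,0.017,0.005],0.171,0.7],[[0.049,0.009,0.005],0.171,0.7],[[0.05,0,0.005],0.171,0.7],[[0.05,-0.008,0.005],0.171,0.7],[[0.047,-0.016,0.006],0.171,0.7],[[0.044,-0.024,0.005],0.171,0.7],[[0.039,-0.032,0.006],0.171,0.7],[[0.033,-0.038,0.005],0.171,0.7],[[0.027,-0.043,0.006],0.17,0.7],[[0.019,-0.046,0.005],0.171,0.7]]
end [-0.02    0.6002  0.5007] [-3.037 -0.464  0.95 ]
```

{"fn": "carry_out", "kwargs": {
  "commands": [
    [[-0.018,0.019,-0.031],0.18,0.7],
    [[-0.014,0.022,-0.031],0.18,0.7],
    [[-0.01,0.024,-0.031],0.18,0.7],
    [[-0.006,0.026,-0.032],0.18,0.7],
    [[-0.001,0.027,-0.031],0.18,0.7],
    [[0.004,0.026,-0.032],0.18,0.7],
    [[0.008,0.025,-0.031],0.18,0.7],
    [[0.043,0.025,0.005],0.171,0.7],
    [[0.047,0.017,0.005],0.171,0.7],
    [[0.049,0.009,0.005],0.171,0.7],
    [[0.05,0,0.005],0.171,0.7],
    [[0.05,-0.008,0.005],0.171,0.7],
    [[0.047,-0.016,0.006],0.171,0.7],
    [[0.044,-0.024,0.005],0.171,0.7],
    [[0.039,-0.032,0.006],0.171,0.7],
    [[0.033,-0.038,0.005],0.171,0.7],
    [[0.027,-0.043,0.006],0.17,0.7],
    [[0.019,-0.046,0.005],0.171,0.7]
  ]
}}

```text
time: 13.88
tool_pos: [0.0123, 0.4867, 0.4626]
tool_rot: [3.08, -0.462, 1.32]
contact_force: [0.6, 0.1, 0.2]
opening: 0.0646
grip_force: 0.0
```

Run:
```python
from h import *
st()
s=robot.observe();Rm=R.from_euler("xyz",s["tool_rot"])
print(Rm.inv().apply([-.01,.06,0]).round(3),Rm.inv().apply([-.01,.045,.042]).round(3),Rm.inv().apply([-.02,.045,.042]).round(3))
```

```text
time 13.875
qpos [ 1.4663 -0.0533  1.4939 -0.1329  1.2539  1.7444]
tool_pos [0.0123 0.4867 0.4626]
tool_rot [ 3.0799 -0.4622  1.3199]
contact_force [0.5837 0.1465 0.163 ]
opening 0.0646
tool z [ 0.17   0.416 -0.893] x [0.222 0.867 0.446]
[ 0.05  -0.026  0.023] [ 0.056 -0.02  -0.021] [ 0.053 -0.029 -0.022]
```

{"fn": "carry_out", "kwargs": {
  "commands": [
    [[0.05,-0.026,0.023],0,0.7],
    [[0.05,-0.026,0.023],0,0.7],
    [[0.05,-0.026,0.023],0,0.7],
    [[0.05,-0.026,0.023],0,0.7],
    [[0.053,-0.029,-0.022],0,0.7],
    [[0.053,-0.029,-0.022],0,0.7],
    [[0.053,-0.029,-0.022],0,0.7],
    [[0.053,-0.029,-0.022],0,0.7]
  ]
}}

```text
time: 14.88
tool_pos: [-0.0781, 0.8089, 0.5325]
tool_rot: [3.088, -0.514, 1.335]
contact_force: [0.2, 1.3, -1.3]
opening: 0.0643
grip_force: 0.0
```

Run:
```python
from h import *
st()
```

```text
time 14.875
qpos [ 1.6478  0.7978  0.0452 -0.2096  1.8148  1.7968]
tool_pos [-0.0781  0.8089  0.5325]
tool_rot [ 3.0885 -0.5144  1.3346]
contact_force [ 0.2361  1.2961 -1.298 ]
opening 0.0643
tool z [ 0.167  0.465 -0.869] x [0.204 0.846 0.492]
```

{"fn": "carry_out", "kwargs": {
  "commands": [
    [[0.05,-0.034,-0.025],0,0.7],
    [[0.05,-0.034,-0.025],0,0.7],
    [[0.05,-0.034,-0.025],0,0.7],
    [[0.05,-0.034,-0.025],0,0.7],
    [[0.05,-0.034,-0.025],0,0.7]
  ]
}}

```text
time: 15.5
tool_pos: [-0.1625, 0.8021, 0.6125]
tool_rot: [-3.119, -0.717, 1.336]
contact_force: [-0.8, -0.0, 0.4]
opening: 0.0642
grip_force: 0.0
```

Run:
```python
from h import *
st()
s=robot.observe();Rm=R.from_euler("xyz",s["tool_rot"])
for f in (-.1,0,.1): print(f,(Rm*R.from_euler("z",f)).as_matrix()[:,1].round(3))
```

```text
time 15.5
qpos [ 1.7719  0.7332  0.0361 -0.2621  1.6915  1.8744]
tool_pos [-0.1625  0.8021  0.6125]
tool_rot [-3.119  -0.7171  1.3355]
contact_force [-0.7982 -0.0411  0.3935]
opening 0.0642
tool z [ 0.131  0.644 -0.753] x [0.176 0.733 0.657]
-0.1 [ 0.988 -0.144  0.049]
0 [ 0.976 -0.219 -0.017]
0.1 [ 0.953 -0.291 -0.083]
```

Run:
```python
from h import *
plan([((.28,.45,.5),-.026),((.436,.033,.15),0)],claw=.7,vmax=.06)
```

```text
20 [[[-0.025,0.051,-0.008],-0.003,0.7],[[-0.026,0.051,-0.008],-0.003,0.7],[[-0.026,0.051,-0.009],-0.003,0.7],[[-0.026,0.051,-0.008],-0.002,0.7],[[-0.026,0.051,-0.009],-0.003,0.7],[[-0.026,0.051,-0.008],-0.002,0.7],[[-0.026,0.05,-0.009],-0.003,0.7],[[-0.026,0.051,-0.008],-0.002,0.7],[[-0.027,0.05,-0.009],-0.003,0.7],[[-0.027,0.05,-0.008],-0.002,0.7],[[-0.051,0.024,0.002],0,0.7],[[-0.051,0.024,0.001],0,0.7],[[-0.052,0.024,0.002],0,0.7],[[-0.051,0.023,0.001],0,0.7],[[-0.052,0.024,0.002],0,0.7],[[-0.051,0.023,0.001],0,0.7],[[-0.052,0.024,0.002],0,0.7],[[-0.051,0.023,0.001],0,0.7],[[-0.052,0.024,0.002],0,0.7],[[-0.051,0.023,0.001],0,0.7]]
end [0.4355 0.0329 0.1504] [ 3.142 -0.717  1.37 ]
```

{"fn": "carry_out", "kwargs": {
  "commands": [
    [[-0.026,0.051,-0.008],-0.003,0.7],
    [[-0.026,0.051,-0.008],-0.003,0.7],
    [[-0.026,0.051,-0.009],-0.003,0.7],
    [[-0.026,0.051,-0.008],-0.002,0.7],
    [[-0.026,0.051,-0.009],-0.003,0.7],
    [[-0.026,0.051,-0.008],-0.002,0.7],
    [[-0.026,0.05,-0.009],-0.003,0.7],
    [[-0.026,0.051,-0.008],-0.002,0.7],
    [[-0.027,0.05,-0.009],-0.003,0.7],
    [[-0.027,0.05,-0.008],-0.002,0.7],
    [[-0.051,0.024,0.002],0,0.7],
    [[-0.051,0.024,0.001],0,0.7],
    [[-0.052,0.024,0.002],0,0.7],
    [[-0.051,0.023,0.001],0,0.7],
    [[-0.052,0.024,0.002],0,0.7],
    [[-0.051,0.023,0.001],0,0.7],
    [[-0.052,0.024,0.002],0,0.7],
    [[-0.051,0.023,0.001],0,0.7],
    [[-0.052,0.024,0.002],0,0.7],
    [[-0.051,0.023,0.001],0,0.7]
  ]
}}

```text
time: 18.0
tool_pos: [0.415, 0.0537, 0.164]
tool_rot: [3.13, -0.712, 1.376]
contact_force: [1.7, -0.0, 0.3]
opening: 0.0644
grip_force: 0.0
```

Run:
```python
from h import *
st(); wlook("w2")
plan([((.436,.033,.097),0),((.4495,.0975,.022),0)],claw=.7)
```

```text
time 18.0
qpos [-0.5481  0.3341  2.0563  0.7409  1.1522 -0.8016]
tool_pos [0.415  0.0537 0.164 ]
tool_rot [ 3.1299 -0.7117  1.3765]
contact_force [ 1.7321 -0.0382  0.3304]
opening 0.0644
tool z [ 0.138  0.639 -0.757] x [0.146 0.743 0.653]
collar_center 0.42 [368.9  46.3] [0.5526 0.4174 0.009 ]
collar_center 0.38 [538.5 188. ] [0.6864 0.1676 0.009 ]
hook_handle 0.74 [384.9 158.6] [0.516  0.2276 0.014 ]
hook_handle 0.72 [358.5 270. ] [0.4608 0.1174 0.014 ]
hook_bend 0.86 [383.8 157.1] [0.5182 0.2349 0.006 ]
4 [[[-0.029,0.013,0.02],0,0.7],[[-0.03,0.014,0.02],0,0.7],[[0,0,0.05],0,0.7],[[0.001,-0.001,0.049],0,0.7]]
end [0.449  0.0975 0.0224] [ 3.133 -0.714  1.375]
```

{"fn": "carry_out", "kwargs": {
  "commands": [
    [[-0.029,0.014,0.02],0,0.7],
    [[-0.03,0.015,0.02],0,0.7],
    [[0.001,0,0.05],0,0.7],
    [[0.001,0,0.049],0,0.7],
    [[0,0,0],0,0.7]
  ]
}}

```text
time: 18.92
tool_pos: [0.4506, 0.1001, 0.0218]
tool_rot: [3.139, -0.715, 1.375]
contact_force: [-0.2, 0.4, 0.4]
opening: 0.0648
grip_force: 0.0
```

Run:
```python
from h import *
st(); wlook("w3",("hook_handle","hook_bend"))
```

```text
time 18.925
qpos [-0.4052  0.6736  2.0841  1.006   0.8629 -1.0707]
tool_pos [0.4506 0.1001 0.0218]
tool_rot [ 3.1385 -0.7148  1.3755]
contact_force [-0.2362  0.3764  0.4039]
opening 0.0648
tool z [ 0.13   0.642 -0.755] x [0.147 0.741 0.655]
hook_bend 0.67 [384.9  94.3] [0.5197 0.2381 0.006 ]
hook_bend 0.35 [141.2 258.5] [0.3597 0.1517 0.006 ]
```

View pics/w3.png

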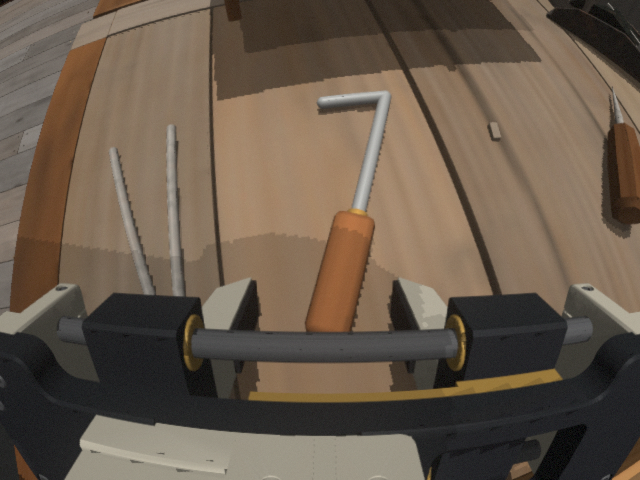

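The wrist view shows the handle between the pads, from (350,212) to (330,332). The bend is at (385,94) and the dividers are clear to the left. Closing now.

{"fn": "carry_out", "kwargs": {
  "commands": [
    [[0,0,0],0,0],
    [[0,0,0],0,0],
    [[0,0,0],0,0],
    [[0,0,0],0,0],
    [[0,0,0],0,0]
  ],
  "newtons": 35
}}

```text
time: 19.7
tool_pos: [0.4515, 0.0973, 0.0221]
tool_rot: [3.136, -0.714, 1.372]
contact_force: [0.9, -1.2, 0.8]
opening: 0.0196
grip_force: 34.9
```

Run:
```python
from h import *
st(); wlook("w4",("hook_handle","hook_bend","collar_center","unit_edge"))
```

```text
time 19.7
qpos [-0.411   0.6728  2.0833  1.0051  0.8631 -1.071 ]
tool_pos [0.4515 0.0973 0.0221]
tool_rot [ 3.1364 -0.7144  1.3721]
contact_force [ 0.9186 -1.2344  0.8284]
opening 0.0196
tool z [ 0.134  0.641 -0.755] x [0.149 0.741 0.655]
hook_handle 0.62 [325.7 266.9] [0.4582 0.1235 0.014 ]
hook_bend 0.85 [328.5  85. ] [0.4863 0.2504 0.006 ]
```

View pics/w4.png

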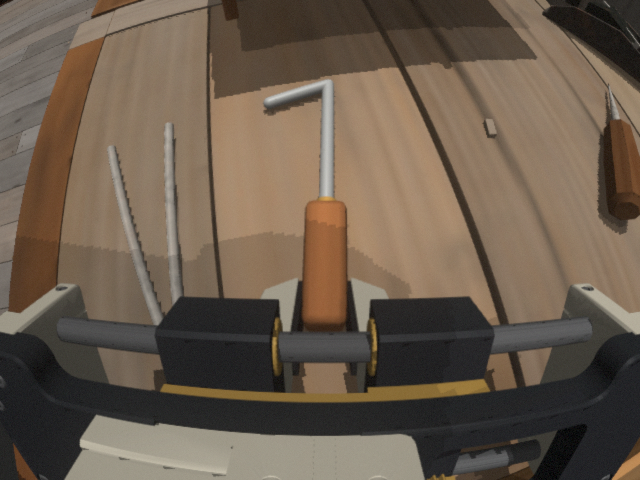

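The wrist view shows the handle gripped and squared to the jaws, with the bend at (328,85). The dividers haven't moved. Next I'll refine the collar position from the two saved wrist views.

Run:
```python
import cv2,numpy as np
a=cv2.imread("pics/w1.png")[295:345,320:400]; b=cv2.imread("pics/w2.png")[10:85,310:430]
f=lambda i,w:cv2.resize(i,(w,int(w*i.shape[0]/i.shape[1])),interpolation=cv2.INTER_NEAREST)
a,b=f(a,400),f(b,400); h=max(a.shape[0],b.shape[0])
p=lambda i:cv2.copyMakeBorder(i,0,h-i.shape[0],0,0,cv2.BORDER_CONSTANT)
o=np.hstack([p(a),p(b)]); o=np.clip(o.astype(float)*1.8,0,255).astype(np.uint8); cv2.imwrite("pics/cc.png",o)
```

```text
(no output)
```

View pics/cc.png

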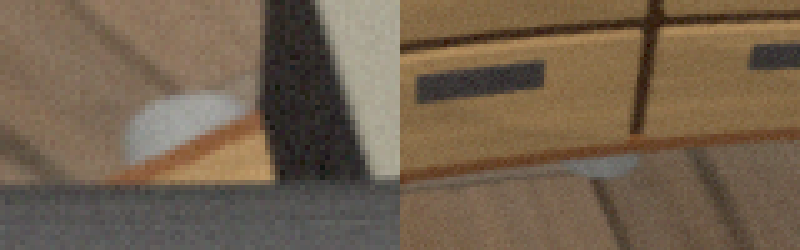

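The crops show the collar's front edge under the front rail. Its nearest point is about (357,313) in w1 and (371,63) in w2.

Run:
```python
from h import *
c=robot.read_camera("wrist")
S=[(dict(tool_pos=[.4431,.1279,.1827],tool_rot=[3.033,.4607,-2.1953]),[(357,313.4),(344.4,325),(369.6,316)]),(dict(tool_pos=[.415,.0537,.164],tool_rot=[3.1299,-.7117,1.3765]),[(370.5,63.4),(362.5,60),(381.4,57)])]
for s,pp in S:
    o,_=wray(c,pp[0],s); f=w_z(c,pp[0],0,s); d=(f-o)[:2]; d/=np.linalg.norm(d)
    print("cam",o.round(3),"front",f.round(4),"centre",(f[:2]+.018*d).round(4),[w_z(c,p,0,s).round(4) for p in pp[1:]])
s=robot.observe(); print(w_z(c,robot.tip_of(c,"hook_bend")[0]["at"],.006,s))
```

```text
cam [0.376 0.009 0.271] front [0.5401 0.3915 0.    ] centre [0.5473 0.408 ] [array([0.5676, 0.405 , 0.    ]), array([0.5302, 0.4091, 0.    ])]
cam [0.408 0.025 0.324] front [0.5482 0.3913 0.    ] centre [0.5546 0.4081] [array([0.5395, 0.3998, 0.    ]), array([0.5669, 0.4029, 0.    ])]
[0.48694319 0.25077517 0.006     ]
```

Run:
```python
from h import *
s=robot.observe(); c=robot.read_camera("wrist")
for p,z in[((628,212),.015),((605,205),.01),((612,90),.004),((615,222),.0)]: print("awl w4",p,w_z(c,p,z,s).round(3))
g=robot.read_camera("scene")
for p in[(335,307),(337,300),(338,314),(372,300),(372,312),(383,306)]: print("awl sc",p,at_z(g,p,.012).round(3))
plan([((.4515,.0973,.048),0),((.585,.19,.048),0)],claw=0)
```

```text
awl w4 (628, 212) [0.663 0.116 0.015]
awl w4 (605, 205) [0.648 0.126 0.01 ]
awl w4 (612, 90) [0.753 0.235 0.004]
awl w4 (615, 222) [0.662 0.116 0.   ]
awl sc (335, 307) [0.651 0.117 0.012]
awl sc (337, 300) [0.641 0.132 0.012]
awl sc (338, 314) [0.667 0.11  0.012]
awl sc (372, 300) [0.692 0.191 0.012]
awl sc (372, 312) [0.713 0.17  0.012]
awl sc (383, 306) [0.718 0.199 0.012]
4 [[[0.017,0,-0.02],0,0],[[0.029,0.037,0.026],0,0],[[0.03,0.038,0.026],0,0],[[0.029,0.037,0.026],0,0]]
end [0.5847 0.1898 0.0475] [ 3.136 -0.714  1.372]
```

{"fn": "carry_out", "kwargs": {
  "commands": [
    [[0.017,0,-0.02],0,0],
    [[0.029,0.037,0.026],0,0],
    [[0.03,0.038,0.026],0,0],
    [[0.029,0.037,0.026],0,0],
    [[0,0,0],0,0]
  ]
}}

```text
time: 20.78
tool_pos: [0.586, 0.1921, 0.0472]
tool_rot: [3.134, -0.715, 1.378]
contact_force: [-0.7, -0.2, -1.8]
opening: 0.0198
grip_force: 34.9
```

Run:
```python
from h import *
st(); wlook("w5",("hook_bend","collar_center","unit_edge"))
plan([((.585,.198,.035),0),((.585,.296,.035),0,4),((.585,.296,.026),0)],claw=0)
```

```text
time 20.775
qpos [-0.1423  0.7322  1.7308  0.9762  0.91   -0.6631]
tool_pos [0.586  0.1921 0.0472]
tool_rot [ 3.134  -0.7145  1.3775]
contact_force [-0.697  -0.2243 -1.7699]
opening 0.0198
tool z [ 0.133  0.642 -0.755] x [0.145 0.741 0.655]
collar_center 0.9 [225.5  64. ] [0.5482 0.4141 0.009 ]
6 [[[-0.001,0,0.015],0,0],[[0.018,-0.005,0.016],0,0],[[0.018,-0.005,0.015],0,0],[[0.018,-0.005,0.016],0,0],[[0.018,-0.005,0.015],0,0],[[-0.006,0,0.007],0,0]]
end [0.5846 0.2956 0.0259] [ 3.139 -0.714  1.37 ]
```

{"fn": "carry_out", "kwargs": {
  "commands": [
    [[-0.001,0,0.015],0,0],
    [[0.018,-0.005,0.016],0,0],
    [[0.019,-0.005,0.016],0,0],
    [[0.019,-0.005,0.016],0,0],
    [[0.019,-0.005,0.016],0,0],
    [[-0.006,0,0.007],0,0],
    [[0,0,0],0,0]
  ]
}}

```text
time: 21.85
tool_pos: [0.5857, 0.2988, 0.0254]
tool_rot: [3.14, -0.713, 1.37]
contact_force: [0.1, 0.2, -1.0]
opening: 0.0196
grip_force: 34.9
```

Run:
```python
from h import *
st(); wlook("w6",("collar_center","hook_bend"))
c=robot.read_camera("top"); save(c,"t6"); s=robot.read_camera("scene"); save(s,"s6")
```

```text
time 21.85
qpos [ 0.0538  0.781   1.7054  1.0918  0.7938 -0.6003]
tool_pos [0.5857 0.2988 0.0254]
tool_rot [ 3.1398 -0.7133  1.3699]
contact_force [ 0.0791  0.1908 -1.0048]
opening 0.0196
tool z [ 0.132  0.641 -0.756] x [0.151 0.741 0.654]
```

{"fn": "carry_out", "kwargs": {
  "commands": [
    [[-0.0017,-0.011,-0.0015],0,0],
    [[-0.0017,-0.011,-0.0015],0,0],
    [[-0.0017,-0.011,-0.0015],0,0],
    [[0,0,0],0,0],
    [[-0.0075,0,-0.0065],0,0],
    [[-0.0075,0,-0.0065],0,0],
    [[-0.0075,0,-0.0065],0,0],
    [[-0.0075,0,-0.0065],0,0],
    [[-0.015,0,-0.013],0,0],
    [[-0.015,0,-0.013],0,0],
    [[-0.015,0,-0.013],0,0],
    [[-0.015,0,-0.013],0,0],
    [[-0.0075,0,-0.0065],0,0],
    [[0,0,0],0,0]
  ]
}}

```text
time: 23.85
tool_pos: [0.5273, 0.1723, 0.0269]
tool_rot: [3.137, -0.714, 1.371]
contact_force: [0.2, -0.5, -1.6]
opening: 0.02
grip_force: 34.9
```

Run:
```python
from h import *
st(); wlook("w7",("collar_center","hook_bend","unit_edge"))
```

```text
time 23.85
qpos [-0.2     0.7122  1.9037  1.0512  0.8554 -0.8495]
tool_pos [0.5273 0.1723 0.0269]
tool_rot [ 3.1365 -0.7145  1.371 ]
contact_force [ 0.1678 -0.452  -1.6342]
opening 0.02
tool z [ 0.135  0.641 -0.755] x [0.15  0.74  0.655]
collar_center 0.78 [291.7 122. ] [0.5331 0.2987 0.009 ]
hook_bend 0.85 [328.5  84.6] [0.5635 0.3308 0.006 ]
unit_edge 0.25 [324.7 265.6] [0.5239 0.1556 0.15  ]
```

View pics/w7.png

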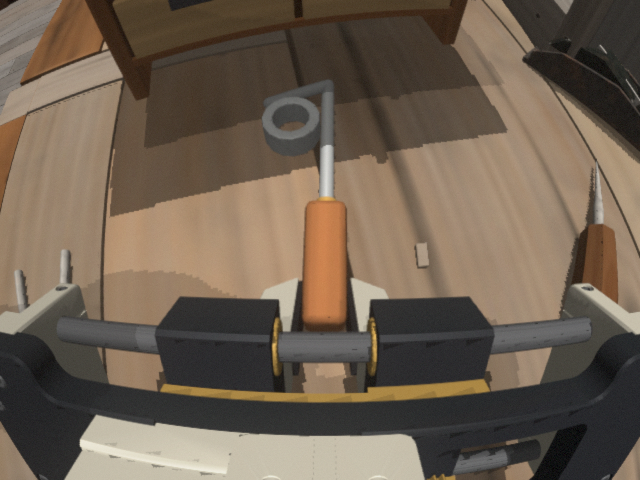

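The wrist view shows the collar in the pocket at (292,122), out of the gap but still just under the overhang's edge. The awl and dividers haven't moved. I'll pull it a bit further and straight back.

{"fn": "carry_out", "kwargs": {
  "commands": [
    [[-0.013,0.0035,-0.0112],0,0],
    [[-0.013,0.0035,-0.0112],0,0],
    [[-0.013,0.0035,-0.0112],0,0],
    [[-0.013,0.0035,-0.0112],0,0],
    [[0,0,0],0,0]
  ]
}}

```text
time: 24.68
tool_pos: [0.5276, 0.101, 0.0266]
tool_rot: [3.136, -0.714, 1.37]
contact_force: [0.3, 0.8, -0.8]
opening: 0.0197
grip_force: 34.9
```

Run:
```python
from h import *
st(); wlook("w8",("collar_center","hook_bend"))
p=np.array(robot.observe()["tool_pos"])
a=p+[.0016,.008,0]; b=a+[0,0,.045]
plan([(a,0),(b,0),((.432,.09,.07),0),((.432,.09,.0225),0)],claw=0)
```

```text
time 24.675
qpos [-0.3414  0.7198  1.8809  0.9513  0.9229 -0.8828]
tool_pos [0.5276 0.101  0.0266]
tool_rot [ 3.1358 -0.714   1.3702]
contact_force [ 0.2634  0.8308 -0.8455]
opening 0.0197
tool z [ 0.136  0.641 -0.756] x [0.151 0.741 0.655]
collar_center 0.75 [291.5 123.8] [0.5332 0.2256 0.009 ]
hook_bend 0.81 [327.6  87.3] [0.5628 0.2565 0.006 ]
5 [[[0.006,0,0.005],0,0],[[0.03,0,-0.034],0,0],[[-0.016,-0.045,-0.012],0,0],[[-0.015,-0.045,-0.013],0,0],[[-0.032,0,0.036],0,0]]
end [0.4323 0.0895 0.0222] [ 3.137 -0.714  1.372]
```

{"fn": "carry_out", "kwargs": {
  "commands": [
    [[0.006,0,0.005],0,0],
    [[0.03,0,-0.034],0,0],
    [[0,0,0],0,0],
    [[-0.016,-0.045,-0.012],0,0],
    [[-0.015,-0.045,-0.013],0,0],
    [[0,0,0],0,0],
    [[-0.016,0,0.018],0,0],
    [[-0.016,0,0.018],0,0],
    [[0,0,0],0,0],
    [[0,0,0],0,0.37],
    [[0,0,0],0,0.37],
    [[0,0,0],0,0.37]
  ]
}}

```text
time: 26.32
tool_pos: [0.4327, 0.0894, 0.0225]
tool_rot: [3.136, -0.714, 1.373]
contact_force: [0.2, -0.8, 0.3]
opening: 0.0339
grip_force: 0.0
```

Run:
```python
from h import *
st(); wlook("w9",("collar_center","hook_bend","hook_handle"))
```

```text
time 26.325
qpos [-0.4478  0.6616  2.1277  1.0012  0.8563 -1.118 ]
tool_pos [0.4327 0.0894 0.0225]
tool_rot [ 3.1356 -0.7142  1.373 ]
contact_force [ 0.2327 -0.7619  0.3306]
opening 0.0339
tool z [ 0.135  0.641 -0.756] x [0.148 0.741 0.655]
collar_center 0.59 [423.4  88.1] [0.5301 0.2277 0.009 ]
hook_bend 0.61 [326.   85.7] [0.4657 0.2425 0.006 ]
hook_bend 0.51 [615.8 138.5] [0.6894 0.1723 0.006 ]
hook_handle 0.83 [324.5 264.3] [0.439  0.1172 0.014 ]
```

Run:
```python
from h import *
s=robot.read_camera("scene"); t=robot.read_camera("top")
a=s["pixels"].copy(); b=t["pixels"].copy()
print("scene cam",ray(s,(320,240))[0].round(2),"top cam",ray(t,(320,240))[0].round(2))
import itertools
for az in(-101,-75,-60):
  for r in(.45,.6,.75):
    for z,col in((.2,(255,0,0)),(.4,(0,255,0)),(.6,(0,0,255))):
      P=(r*np.cos(np.radians(az)),r*np.sin(np.radians(az)),z)
      for im,c in((a,s),(b,t)):
        u=proj(c,P)
        if (np.array(c["view"])@np.r_[P,1])[2]<0: cv2.circle(im,tuple(int(v) for v in u),4,col,-1)
o=np.hstack([a,b])[:,:,::-1]; cv2.imwrite("pics/occ.png",cv2.resize(o,(800,300)))
```

```text
scene cam [ 1.   -0.26  0.98] top cam [ 0.01 -0.04  0.84]
```

View pics/occ.png

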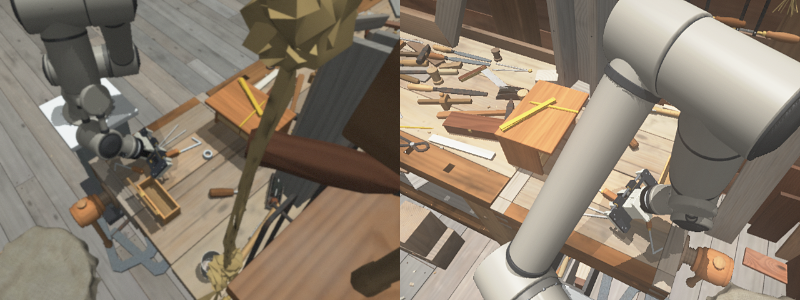

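The combined view shows the collar lying clear on the bench in front of the unit, with the rod back on the bench beside it. My marker points all fell outside both pictures. Before I grasp the collar I'll back off and bring the tool upright by stretching on the opposite side, so it can go into the chest without touching the lid.

Run:
```python
from h import *
plan([((.422,.038,.083),0),((.38,-.1,.33),0)],claw=.37,vmax=.06)
plan([((.422,.038,.083),0),((.38,-.1,.33),0),((.2,-.38,.38),0),((-.02,-.5,.36),0)],claw=.6,vmax=.06)
```

```text
7 [[[0,0,-0.04],0,0.37],[[0,0,-0.04],0,0.37],[[0.011,-0.002,-0.056],0,0.37],[[0.011,-0.003,-0.056],0,0.37],[[0.01,-0.002,-0.056],0,0.37],[[0.011,-0.003,-0.056],0,0.37],[[0.01,-0.002,-0.057],0,0.37]]
end [ 0.3801 -0.1004  0.3298] [ 3.136 -0.714  1.372]
18 [[[0,0,-0.04],0,0.6],[[0,0,-0.04],0,0.6],[[0.011,-0.002,-0.056],0,0.6],[[0.011,-0.003,-0.056],0,0.6],[[0.01,-0.002,-0.056],0,0.6],[[0.011,-0.003,-0.056],0,0.6],[[0.01,-0.002,-0.057],0,0.6],[[-0.033,-0.02,-0.04],0,0.6],[[-0.034,-0.02,-0.04],0,0.6],[[-0.033,-0.02,-0.04],0,0.6],[[-0.034,-0.02,-0.04],0,0.6],[[-0.033,-0.02,-0.041],0,0.6],[[-0.034,-0.02,-0.04],0,0.6],[[-0.027,-0.038,-0.018],0,0.6],[[-0.027,-0.038,-0.018],0,0.6],[[-0.027,-0.039,-0.019],0,0.6],[[-0.027,-0.038,-0.018],0,0.6],[[-0.027,-0.039,-0.019],0,0.6]]
end [-0.0203 -0.5003  0.3599] [ 3.136 -0.714  1.372]
```

{"fn": "carry_out", "kwargs": {
  "commands": [
    [[0,0,-0.03],0,0.37],
    [[0,0,-0.04],0,0.37],
    [[0.011,-0.002,-0.056],0,0.6],
    [[0.011,-0.003,-0.056],0,0.6],
    [[0.01,-0.002,-0.056],0,0.6],
    [[0.011,-0.003,-0.056],0,0.6],
    [[0.01,-0.002,-0.057],0,0.6],
    [[-0.033,-0.02,-0.04],0,0.6],
    [[-0.034,-0.02,-0.04],0,0.6],
    [[-0.033,-0.02,-0.04],0,0.6],
    [[-0.034,-0.02,-0.04],0,0.6],
    [[-0.033,-0.02,-0.041],0,0.6],
    [[-0.034,-0.02,-0.04],0,0.6],
    [[-0.027,-0.038,-0.018],0,0.6],
    [[-0.027,-0.038,-0.018],0,0.6],
    [[-0.027,-0.039,-0.019],0,0.6],
    [[-0.027,-0.038,-0.018],0,0.6],
    [[-0.027,-0.039,-0.019],0,0.6]
  ]
}}

```text
time: 28.88
tool_pos: [-0.0203, -0.4943, 0.3521]
tool_rot: [3.136, -0.715, 1.372]
contact_force: [-0.0, -0.1, -0.4]
opening: 0.055
grip_force: 0.0
```

Run:
```python
from h import *
st()
s=robot.observe();Rm=R.from_euler("xyz",s["tool_rot"])
print(Rm.inv().apply([-.011,-.054,0]).round(3),Rm.inv().apply([-.01,-.05,.02]).round(3))
```

```text
time 28.875
qpos [-1.7699  0.6502  0.9205  0.0064  2.2861 -1.567 ]
tool_pos [-0.0203 -0.4943  0.3521]
tool_rot [ 3.1364 -0.7152  1.3723]
contact_force [-0.0323 -0.0588 -0.4369]
opening 0.055
tool z [ 0.134  0.642 -0.755] x [0.149 0.74  0.656]
[-0.042  0.    -0.036] [-0.025  0.    -0.049]
```

{"fn": "carry_out", "kwargs": {
  "commands": [
    [[-0.038,0,-0.042],0,0.6],
    [[-0.038,0,-0.042],0,0.6],
    [[-0.038,0,-0.042],0,0.6],
    [[-0.038,0,-0.042],0,0.6],
    [[-0.038,0,-0.042],0,0.6],
    [[-0.038,0,-0.042],0,0.6]
  ]
}}

```text
time: 29.62
tool_pos: [-0.0622, -0.6332, 0.3361]
tool_rot: [3.123, -0.643, 1.372]
contact_force: [-0.1, -0.2, -0.5]
opening: 0.0552
grip_force: 0.0
```

Run:
```python
from h import *
st()
s=robot.observe();Rm=R.from_euler("xyz",s["tool_rot"])
print(Rm.inv().apply([-.011,-.054,0]).round(3),Rm.inv().apply([-.01,-.05,.02]).round(3))
```

```text
time 29.625
qpos [-1.7918  1.0915  0.0365  0.0116  2.6572 -1.5779]
tool_pos [-0.0622 -0.6332  0.3361]
tool_rot [ 3.1231 -0.6434  1.3716]
contact_force [-0.0909 -0.1626 -0.462 ]
opening 0.0552
tool z [ 0.137  0.584 -0.8  ] x [0.158 0.784 0.6  ]
[-0.044  0.001 -0.033] [-0.029  0.001 -0.047]
```

Run:
```python
from h import *
s=robot.observe();Rm=R.from_euler("xyz",s["tool_rot"])
print(Rm.inv().apply([-.006,-.03,.052]).round(3),Rm.inv().apply([-.008,-.04,.045]).round(3))
```

```text
[ 0.007  0.001 -0.06 ] [-0.006  0.001 -0.06 ]
```

{"fn": "carry_out", "kwargs": {
  "commands": [
    [[0.002,0,-0.06],0,0.6],
    [[0.002,0,-0.06],0,0.6],
    [[0.002,0,-0.06],0,0.6],
    [[0.002,0,-0.06],0,0.6]
  ]
}}

```text
time: 30.12
tool_pos: [-0.0718, -0.6106, 0.4221]
tool_rot: [3.116, -0.505, 1.368]
contact_force: [-1.0, 0.4, 0.3]
opening: 0.0552
grip_force: 0.0
```

Run:
```python
from h import *
st()
```

```text
time 30.125
qpos [-1.8152  0.9532  0.0364  0.0119  2.6571 -1.5967]
tool_pos [-0.0718 -0.6106  0.4221]
tool_rot [ 3.1159 -0.5046  1.368 ]
contact_force [-0.9557  0.3534  0.2697]
opening 0.0552
tool z [ 0.122  0.468 -0.875] x [0.176 0.857 0.483]
```

{"fn": "carry_out", "kwargs": {
  "commands": [
    [[-0.01,0,-0.061],0,0.6],
    [[-0.01,0,-0.061],0,0.6],
    [[-0.012,0,-0.061],0,0.6],
    [[-0.014,0,-0.06],0,0.6],
    [[-0.016,0,-0.06],0,0.6],
    [[-0.018,0,-0.059],0,0.6],
    [[-0.02,0,-0.059],0,0.6]
  ]
}}

```text
time: 31.0
tool_pos: [-0.0893, -0.5667, 0.5209]
tool_rot: [3.098, -0.336, 1.362]
contact_force: [-0.6, -0.3, 0.4]
opening: 0.0556
grip_force: 0.0
```

Run:
```python
from h import *
st()
```

```text
time 31.0
qpos [-1.8681  0.7856  0.0371  0.0302  2.657  -1.6273]
tool_pos [-0.0893 -0.5667  0.5209]
tool_rot [ 3.0983 -0.3359  1.3616]
contact_force [-0.6024 -0.2997  0.4363]
opening 0.0556
tool z [ 0.111  0.313 -0.943] x [0.196 0.924 0.33 ]
```

{"fn": "carry_out", "kwargs": {
  "commands": [
    [[-0.045,0,-0.043],0,0.6],
    [[-0.045,0,-0.043],0,0.6],
    [[-0.045,0,-0.043],0,0.6],
    [[-0.045,0,-0.043],0,0.6],
    [[-0.045,0,-0.043],0,0.6],
    [[-0.045,0,-0.043],0,0.6],
    [[-0.045,0,-0.043],0,0.6]
  ]
}}

```text
time: 31.88
tool_pos: [-0.1124, -0.5691, 0.5097]
tool_rot: [3.061, -0.352, 1.363]
contact_force: [-0.5, -0.2, 0.1]
opening: 0.0552
grip_force: 0.0
```

Run:
```python
from h import *
st()
```

```text
time 31.875
qpos [-1.9151  0.8056  0.037   0.0709  2.657  -1.636 ]
tool_pos [-0.1124 -0.5691  0.5097]
tool_rot [ 3.0611 -0.3518  1.3627]
contact_force [-0.4675 -0.2033  0.1134]
opening 0.0552
tool z [ 0.15   0.319 -0.936] x [0.194 0.919 0.345]
```

{"fn": "carry_out", "kwargs": {
  "commands": [
    [[0.021,0.004,-0.056],0,0.6],
    [[0.02,0.004,-0.056],0,0.6],
    [[0.019,0.004,-0.056],0,0.6],
    [[0.018,0.004,-0.057],0,0.6]
  ]
}}

```text
time: 32.38
tool_pos: [-0.0951, -0.5143, 0.6048]
tool_rot: [3.069, -0.178, 1.349]
contact_force: [-0.1, 0.6, -0.6]
opening: 0.0552
grip_force: 0.0
```

Run:
```python
from h import *
st()
```

```text
time 32.375
qpos [-1.9281  0.6319  0.0369  0.1024  2.657  -1.6136]
tool_pos [-0.0951 -0.5143  0.6048]
tool_rot [ 3.0693 -0.1784  1.349 ]
contact_force [-0.0531  0.6434 -0.6384]
opening 0.0552
tool z [ 0.109  0.157 -0.982] x [0.216 0.96  0.177]
```

{"fn": "carry_out", "kwargs": {
  "commands": [
    [[0.011,0.004,-0.059],0,0.6],
    [[0.008,0.004,-0.059],0,0.6],
    [[0.005,0.004,-0.06],0,0.6],
    [[0.003,0.004,-0.06],0,0.6]
  ]
}}

```text
time: 32.88
tool_pos: [-0.0779, -0.4559, 0.6773]
tool_rot: [3.067, -0.03, 1.338]
contact_force: [1.0, -0.2, 0.2]
opening: 0.0553
grip_force: 0.0
```

Run:
```python
from h import *
st()
s=robot.read_camera("scene");t=robot.read_camera("top")
for c in(s,t):
  for n in("collar_center","chest_in","hook_handle"):
    for r in robot.tip_of(c,n)[:2]: print(n,round(r["p"],2),np.round(r["at"]),at_z(c,r["at"],Z[n]).round(4))
plan([((.15,-.45,.55),0),((.42,.0,.4),0),((.532,.222,.16),0)],claw=.65,vmax=.06)
```

```text
time 32.875
qpos [-1.952   0.4833  0.037   0.1497  2.6571 -1.5869]
tool_pos [-0.0779 -0.4559  0.6773]
tool_rot [ 3.0669 -0.0296  1.3381]
contact_force [ 0.9846 -0.2496  0.214 ]
opening 0.0553
tool z [ 0.079  0.012 -0.997] x [0.231 0.973 0.03 ]
collar_center 0.45 [333. 245.] [0.523  0.2283 0.009 ]
chest_in 0.57 [257. 326.] [ 0.5727 -0.0394  0.006 ]
hook_handle 0.92 [272. 242.] [0.4216 0.1202 0.014 ]
hook_handle 0.82 [223. 273.] [ 0.4174 -0.0197  0.014 ]
collar_center 0.49 [305. 264.] [0.5204 0.2296 0.009 ]
chest_in 0.95 [430. 298.] [ 0.5551 -0.039   0.006 ]
hook_handle 0.75 [397. 350.] [ 0.4142 -0.0147  0.014 ]
hook_handle 0.57 [338. 314.] [0.4359 0.1168 0.014 ]
21 [[[0.011,0.042,0.029],0,0.65],[[0.011,0.042,0.029],0,0.65],[[0.011,0.042,0.028],0,0.65],[[0.011,0.042,0.029],0,0.65],[[0.012,0.042,0.028],0,0.65],[[0.049,0.015,0.018],0,0.65],[[0.05,0.015,0.018],0,0.65],[[0.049,0.015,0.018],0,0.65],[[0.05,0.014,0.018],0,0.65],[[0.049,0.015,0.018],0,0.65],[[0.05,0.014,0.018],0,0.65],[[0.049,0.015,0.018],0,0.65],[[0.05,0.014,0.018],0,0.65],[[0.049,0.015,0.017],0,0.65],[[0.05,0.014,0.018],0,0.65],[[0.039,0.007,0.042],0,0.65],[[0.039,0.007,0.042],0,0.65],[[0.039,0.006,0.042],0,0.65],[[0.039,0.007,0.042],0,0.65],[[0.039,0.006,0.042],0,0.65],[[0.038,0.007,0.042],0,0.65]]
end [0.5324 0.2219 0.1596] [ 3.067 -0.034  1.338]
```

Run:
```python
from h import *
plan([((.15,-.45,.55),-.75),((.42,.0,.4),-1.5),((.528,.222,.2),-.86)],claw=.65,vmax=.06)
```

```text
21 [[[0.011,0.042,0.029],-0.15,0.65],[[0.005,0.043,0.029],-0.15,0.65],[[-0.002,0.044,0.028],-0.15,0.65],[[-0.008,0.043,0.029],-0.15,0.65],[[-0.015,0.041,0.028],-0.15,0.65],[[0.026,0.044,0.018],-0.15,0.65],[[0.019,0.048,0.018],-0.15,0.65],[[0.012,0.05,0.018],-0.15,0.65],[[0.004,0.051,0.018],-0.15,0.65],[[-0.003,0.052,0.018],-0.15,0.65],[[-0.011,0.051,0.018],-0.15,0.65],[[-0.018,0.048,0.018],-0.15,0.65],[[-0.026,0.045,0.018],-0.15,0.65],[[-0.032,0.041,0.017],-0.15,0.65],[[-0.037,0.035,0.018],-0.15,0.65],[[-0.029,0.026,0.035],-0.143,0.65],[[-0.033,0.022,0.035],-0.143,0.65],[[-0.036,0.017,0.035],-0.143,0.65],[[-0.038,0.012,0.035],-0.144,0.65],[[-0.039,0.006,0.036],-0.143,0.65],[[-0.039,0.001,0.035],-0.144,0.65]]
end [0.5274 0.2218 0.2004] [-3.068  0.037 -1.835]
```

{"fn": "carry_out", "kwargs": {
  "commands": [
    [[0.011,0.042,0.029],-0.15,0.65],
    [[0.005,0.043,0.029],-0.15,0.65],
    [[-0.002,0.044,0.028],-0.15,0.65],
    [[-0.008,0.043,0.029],-0.15,0.65],
    [[-0.015,0.041,0.028],-0.15,0.65],
    [[0.026,0.044,0.018],-0.15,0.65],
    [[0.019,0.048,0.018],-0.15,0.65],
    [[0.012,0.05,0.018],-0.15,0.65],
    [[0.004,0.051,0.018],-0.15,0.65],
    [[-0.003,0.052,0.018],-0.15,0.65],
    [[-0.011,0.051,0.018],-0.15,0.65],
    [[-0.018,0.048,0.018],-0.15,0.65],
    [[-0.026,0.045,0.018],-0.15,0.65],
    [[-0.032,0.041,0.017],-0.15,0.65],
    [[-0.037,0.035,0.018],-0.15,0.65]
  ]
}}

```text
time: 35.15
tool_pos: [0.4265, -0.0162, 0.4079]
tool_rot: [-3.121, 0.079, -2.726]
contact_force: [0.0, -0.6, -1.1]
opening: 0.0598
grip_force: 0.0
```

Run:
```python
from h import *
st()
s=robot.observe(); y=(4.45-(s["tool_rot"][2]%(2*np.pi)))
wlook("w10",("collar_center","chest_in"))
plan([((.528,.222,.2),-y)],claw=.65,vmax=.06)
```

```text
time 35.15
qpos [-0.2408  0.0271  1.4764  0.0319  1.5633 -2.2256]
tool_pos [ 0.4265 -0.0162  0.4079]
tool_rot [-3.1213  0.0787 -2.7259]
contact_force [ 0.035  -0.6407 -1.0987]
opening 0.0598
tool z [ 0.08   0.013 -0.997] x [-0.912 -0.403 -0.079]
collar_center 0.56 [437.4 271.9] [0.5257 0.2248 0.009 ]
collar_center 0.24 [281.7 230.2] [ 0.5622 -0.0363  0.009 ]
chest_in 0.78 [281.6 228. ] [ 0.5601 -0.0377  0.006 ]
6 [[[-0.029,0.03,0.036],-0.149,0.65],[[-0.033,0.025,0.036],-0.149,0.65],[[-0.036,0.02,0.036],-0.149,0.65],[[-0.039,0.015,0.037],-0.149,0.65],[[-0.041,0.009,0.036],-0.148,0.65],[[-0.042,0.003,0.037],-0.149,0.65]]
end [0.528  0.2223 0.1999] [-3.071  0.034 -1.833]
```

{"fn": "carry_out", "kwargs": {
  "commands": [
    [[-0.029,0.03,0.036],-0.149,0.65],
    [[-0.033,0.025,0.036],-0.149,0.65],
    [[-0.036,0.02,0.036],-0.149,0.65],
    [[-0.039,0.015,0.037],-0.149,0.65],
    [[-0.041,0.009,0.036],-0.148,0.65],
    [[-0.042,0.003,0.037],-0.149,0.65],
    [[0,0,0],0,0.65]
  ]
}}

```text
time: 36.17
tool_pos: [0.529, 0.2199, 0.1981]
tool_rot: [-3.072, 0.031, -1.837]
contact_force: [-0.8, -0.7, 0.6]
opening: 0.0596
grip_force: 0.0
```

Run:
```python
from h import *
st(); wlook("w11",("collar_center","hook_bend","hook_handle"))
```

```text
time 36.175
qpos [ 0.2648  0.4292  1.524  -0.0096  1.1132 -2.6058]
tool_pos [0.529  0.2199 0.1981]
tool_rot [-3.0724  0.0307 -1.8368]
contact_force [-0.814  -0.6975  0.6032]
opening 0.0596
tool z [ 0.075  0.011 -0.997] x [-0.263 -0.964 -0.031]
collar_center 0.61 [344.1 206.9] [0.5252 0.2233 0.009 ]
collar_center 0.33 [410.3 212. ] [0.4672 0.2426 0.009 ]
hook_bend 0.61 [413.3 213. ] [0.4644 0.2451 0.006 ]
hook_handle 0.74 [407.3  67.3] [0.441  0.1155 0.014 ]
```

Run:
```python
from h import *
plan([((.5225,.224,.09),0),((.5245,.2235,.022),0)],claw=.56,vmax=.055)
```

```text
5 [[[0,0.006,0.037],0,0.56],[[0,0.006,0.038],0,0.56],[[0,0.006,0.037],0,0.56],[[0.001,0.001,0.034],0,0.56],[[0.002,0.002,0.034],0,0.56]]
end [0.5241 0.2233 0.0221] [-3.065  0.035 -1.841]
```

{"fn": "carry_out", "kwargs": {
  "commands": [
    [[0,0.006,0.037],0,0.56],
    [[0,0.006,0.038],0,0.56],
    [[0,0.006,0.037],0,0.56],
    [[0.001,0.001,0.034],0,0.56],
    [[0.002,0.002,0.034],0,0.56],
    [[0,0,0],0,0.56],
    [[0,0,0],0,0],
    [[0,0,0],0,0],
    [[0,0,0],0,0],
    [[0,0,0],0,0]
  ],
  "newtons": 30
}}

```text
time: 37.62
tool_pos: [0.5239, 0.2244, 0.022]
tool_rot: [-3.065, 0.035, -1.838]
contact_force: [-0.1, -2.6, 6.9]
opening: 0.0345
grip_force: 29.9
```

Run:
```python
from h import *
st(); print(robot.observe()["grip_force"])
s=robot.observe()
plan([((.526,.2,.12),0),((.555,-.036,.17),2.96)],claw=0,vmax=.055)
```

```text
time 37.625
qpos [ 0.2756  0.6518  1.7129 -0.0157  0.6933 -2.5861]
tool_pos [0.5239 0.2244 0.022 ]
tool_rot [-3.0648  0.0347 -1.8377]
contact_force [-0.1198 -2.5632  6.9031]
opening 0.0345
tool z [ 0.083  0.013 -0.996] x [-0.264 -0.964 -0.035]
29.92844646386402
19 [[[0.01,-0.008,-0.049],0,0],[[0.01,-0.008,-0.049],0,0],[[0.013,-0.006,-0.003],0.174,0],[[0.012,-0.008,-0.003],0.174,0],[[0.01,-0.01,-0.003],0.174,0],[[0.008,-0.011,-0.003],0.174,0],[[0.006,-0.012,-0.003],0.174,0],[[0.004,-0.013,-0.003],0.174,0],[[0.002,-0.014,-0.003],0.174,0],[[-0.001,-0.014,-0.003],0.174,0],[[-0.003,-0.014,-0.003],0.174,0],[[-0.005,-0.013,-0.003],0.174,0],[[-0.008,-0.012,-0.003],0.174,0],[[-0.009,-0.01,-0.003],0.174,0],[[-0.011,-0.008,-0.003],0.174,0],[[-0.012,-0.006,-0.003],0.175,0],[[-0.014,-0.004,-0.003],0.174,0],[[-0.014,-0.002,-0.003],0.175,0],[[-0.014,0.001,-0.002],0.174,0]]
end [ 0.5554 -0.0361  0.1697] [ 3.06  -0.02   1.485]
```

{"fn": "carry_out", "kwargs": {
  "commands": [
    [[0.01,-0.008,-0.049],0,0],
    [[0.01,-0.008,-0.049],0,0],
    [[0.013,-0.006,-0.003],0.174,0],
    [[0.012,-0.008,-0.003],0.174,0],
    [[0.01,-0.01,-0.003],0.174,0],
    [[0.008,-0.011,-0.003],0.174,0],
    [[0.006,-0.012,-0.003],0.174,0],
    [[0.004,-0.013,-0.003],0.174,0],
    [[0.002,-0.014,-0.003],0.174,0],
    [[-0.001,-0.014,-0.003],0.174,0],
    [[-0.003,-0.014,-0.003],0.174,0],
    [[-0.005,-0.013,-0.003],0.174,0],
    [[-0.008,-0.012,-0.003],0.174,0],
    [[-0.009,-0.01,-0.003],0.174,0],
    [[-0.011,-0.008,-0.003],0.174,0],
    [[-0.012,-0.006,-0.003],0.175,0],
    [[-0.014,-0.004,-0.003],0.174,0],
    [[-0.014,-0.002,-0.003],0.175,0],
    [[-0.014,0.001,-0.002],0.174,0]
  ]
}}

```text
time: 40.0
tool_pos: [0.5547, -0.0362, 0.1686]
tool_rot: [3.062, -0.021, 1.479]
contact_force: [0.4, 0.6, -0.8]
opening: 0.0341
grip_force: 29.7
```

Run:
```python
from h import *
st(); print(robot.observe()["grip_force"])
wlook("w12",("chest_in","collar_center"))
t=robot.read_camera("scene")
for r in robot.tip_of(t,"chest_in")[:2]: print(r["p"],at_z(t,r["at"],.006))
```

```text
time 40.0
qpos [-0.2198  0.4277  1.6176  0.0359  1.0204 -0.1451]
tool_pos [ 0.5547 -0.0362  0.1686]
tool_rot [ 3.0621 -0.0206  1.4793]
contact_force [ 0.4121  0.5511 -0.7969]
opening 0.0341
tool z [ 0.081  0.013 -0.997] x [0.091 0.996 0.021]
29.716176144297606
chest_in 0.93 [322.9 224. ] [ 0.5675 -0.0368  0.006 ]
collar_center 0.93 [325.1 302.4] [ 0.5625 -0.1092  0.009 ]
0.58 [ 0.57187801 -0.04797656  0.006     ]
```

Run:
```python
from h import *
plan([((.559,-.034,.05),0,4)],claw=0)
plan([((.559,-.034,.05),0,4),((.559,-.034,.2),0)],claw=.55)
```

```text
4 [[[0,-0.001,0.03],0,0],[[0,-0.001,0.029],0,0],[[0,-0.002,0.03],0,0],[[-0.001,-0.001,0.029],0,0]]
end [ 0.5591 -0.0345  0.0503] [ 3.062 -0.02   1.488]
7 [[[0,-0.001,0.03],0,0.55],[[0,-0.001,0.029],0,0.55],[[0,-0.002,0.03],0,0.55],[[-0.001,-0.001,0.029],0,0.55],[[0.001,0.004,-0.05],0,0.55],[[0.001,0.004,-0.05],0,0.55],[[0.001,0.004,-0.049],0,0.55]]
end [ 0.5593 -0.0345  0.1998] [ 3.062 -0.02   1.488]
```

{"fn": "carry_out", "kwargs": {
  "commands": [
    [[0,-0.001,0.03],0,0],
    [[0,-0.001,0.029],0,0],
    [[0,-0.002,0.03],0,0],
    [[-0.001,-0.001,0.029],0,0],
    [[0,0,0],0,0]
  ]
}}

```text
time: 40.88
tool_pos: [0.5579, -0.034, 0.0485]
tool_rot: [3.067, -0.021, 1.487]
contact_force: [0.2, 0.0, -0.9]
opening: 0.0346
grip_force: 29.7
```

{"fn": "carry_out", "kwargs": {
  "commands": [
    [[0,0,0],0,0.52],
    [[0,0,0],0,0.52],
    [[0,0,0],0,0.52],
    [[0.001,0.004,-0.05],0,0.52],
    [[0.001,0.004,-0.05],0,0.52],
    [[0.001,0.004,-0.049],0,0.52],
    [[0,0,-0.04],0,0.52],
    [[0,0,0],0,0.52]
  ]
}}

```text
time: 41.88
tool_pos: [0.5578, -0.0358, 0.244]
tool_rot: [3.054, -0.019, 1.485]
contact_force: [0.1, -1.0, -0.7]
opening: 0.048
grip_force: 0.0
```

Run:
```python
from h import *
st(); wlook("w13",("collar_center","chest_in","hook_handle","hook_bend","awl","dividers"))
```

```text
time 41.875
qpos [-0.2177  0.3563  1.5054  0.0326  1.1954 -0.142 ]
tool_pos [ 0.5578 -0.0358  0.244 ]
tool_rot [ 3.0537 -0.019   1.4852]
contact_force [ 0.071  -0.9778 -0.6896]
opening 0.048
tool z [ 0.089  0.011 -0.996] x [0.085 0.996 0.019]
collar_center 0.84 [310.8 202.6] [ 0.5659 -0.0319  0.009 ]
collar_center 0.74 [173.2  74.9] [0.4382 0.118  0.009 ]
chest_in 0.65 [310.5 207.9] [ 0.5652 -0.0381  0.006 ]
hook_handle 0.87 [172.2  73.1] [0.4388 0.1191 0.014 ]
hook_handle 0.7 [165.7 205.7] [ 0.4134 -0.0162  0.014 ]
hook_bend 0.97 [111.2 253.3] [ 0.3295 -0.0634  0.006 ]
awl 0.68 [417.    8.4] [0.6993 0.1718 0.    ]
dividers 0.88 [108.3  60.2] [0.3598 0.1531 0.    ]
```

```bash
python3 -c "
from cell import robot
print(robot.hand_in())"
```

```text
the job is handed in; nothing more can be done
None
```

The collar is out of the gap and in the screw chest, the rod is back on the bench about 2 cm from where it started, the other tools stayed where they were, and I handed the job in at about 42 s of the 59 s; the final check was by camera and no verdict came back.

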